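# Push a train of vial carriers home on the feed rail and shut the keeper

### The job

Push the three vial carriers in the feed rail along the channel from behind, all together as one touching row and without gripping or lifting any of them, until the front one is fully home against the end stop. Then push the keeper's upright tab all the way in, so that its blade closes across the channel behind the last carrier. Leave the spare carrier, the bottle and the tin beside the rail where they stand.

Things in the scene. Friction and masses are not known exactly. Their poses are not given: they have to be found in the camera images.
- feed_rail: fixed aluminium rail 290 x 62 mm; channel along x, 50 mm wide, floor 8 mm and 5 mm side strips 20 mm above the bench. Origin on the bench under the channel's middle, x toward the end stop, y toward the keeper, z up. Dark steel end stop, 62 mm wide, 48 high, face at x = +125 mm; the -x end is open. Row home: carrier centres at x = +101, +53, +5 mm, back of the last at -19 mm
- stop_face (a point): middle of the end stop's face that the front carrier must touch, 30 mm above the bench; axes as those of the rail
- carrier_a: vial carrier: grey plastic block 48 x 48 mm, 38 mm high, with four capped vials standing in its top (together 52 mm high); origin at the centre of its underside, z up, sides along x and y; 0.15 kg; It starts as one of the three touching carriers in the channel, in any order; in the channel its x and y axes are those of the rail.
- carrier_b: vial carrier: grey plastic block 48 x 48 mm, 38 mm high, with three capped vials standing in its top (together 52 mm high); origin at the centre of its underside, z up, sides along x and y; 0.15 kg; It starts as one of the three touching carriers in the channel, in any order; in the channel its x and y axes are those of the rail.
- carrier_c: vial carrier: grey plastic block 48 x 48 mm, 38 mm high, with two capped vials standing in its top (together 52 mm high); origin at the centre of its underside, z up, sides along x and y; 0.15 kg; It starts as one of the three touching carriers in the channel, in any order; in the channel its x and y axes are those of the rail.
- keeper (a joint): keeper slide in m: 0 = fully out, 0.055 = fully in (end of travel). Steel blade 5 mm thick (rail x -23 to -28 mm, 22 to 34 mm above the bench) that slides to rail -y across the channel; fully out its tip is at rail y = +34 mm. About 1.5 N of friction; it stays where it is left; a row that is not home blocks it
- keeper_tab (a point): middle of the outer (+y) face of the keeper's upright steel tab, pushed to rail -y: tab 36 mm wide (along rail x), 6 mm thick, top 76 mm above the bench. Point 61 mm above the bench, at rail x = -25.5 mm, y = +104 mm minus the joint value. The bed and guides below reach 33 mm above the bench, rail x -49 to -2 mm, out to y = +108 mm
- instrument_corner (a point): about the near, lower front corner of the tall fixed instrument (chromatograph) on the bench to the left of the rail, 100 mm above the bench, given to about 30 mm. Far higher than the work; from this corner it runs away from the robot on the left, its side wall along world (+x, -y) at 45 degrees. An arm that swings in from the left must be drawn in to pass it
- spare_carrier: vial carrier: grey plastic block 48 x 48 mm, 38 mm high, with two capped vials standing in its top (together 52 mm high); origin at the centre of its underside, z up, sides along x and y; 0.15 kg; it stands on the bench beside the rail, on the side away from the keeper; a bystander
- amber_bottle: brown reagent bottle, 62 mm across, 125 mm high, on the bench beside the rail on the side away from the keeper; origin at the centre of its underside; a bystander
- tin: low round tin, 65 mm across, 26 mm high, on the bench on the keeper's side, near the end stop; origin at the centre of its underside; a bystander

How it is judged:
By the outcome, as a careful person would: the job done as asked, in the order asked, and still so for the second after the job is handed in, with the robot touching nothing.
It also fails if it takes over 48 s, if anything falls off the work surface, if the arm or the gripper's body presses on something with over 40 N, if the wrist force passes 120 N, or if a joint passes its speed limit or range.

### The arm

A 6-joint arm with a two-finger parallel gripper is mounted at the origin on a cart in front of the work surface, level with it; the furniture and walls round the work are solid. World frame = base frame: x ahead of the robot, y to its left, z up, the work surface at z = 0. Lengths are in m, angles in rad, forces in N, time in s.
With the tool pointing down it reaches from about 0.35 to 0.775 m from the base axis. Payload 5.5 kg.
Tool frame: the origin (TCP) lies at the very end of the fingers, on their centre line; the grasp point (between the pads) lies 19 mm behind it; z points along the fingers, y is the line along which they close (so a half turn about z gives the same grasp; the last joint's range is limited). The gripper opens to 85 mm and grips with 20 to 120 N. Pads are 22 mm wide; open, the fingers measure 114 mm over their backs; the gripper's body (76 mm by 85 mm) begins 54 mm behind the grasp point. The pads swing forward as they close: fully open they stand 13 mm farther back than shut.
Start: joints at [-1.394, 0.313, 0.046, 1.304, 0, 1.431], TCP at [0.179, -0.546, 0.231] pointing down, gripper open.
Joint ranges: [-2.76, 2.76], [-0.86, 1.69], [-1.03, 1.26], [-2.2, 2.34], [-1.47, 1.5], [-3.14, 3.14]. Speed limits (rad/s): [2.57, 2.57, 3.14, 3.14, 3.14, 3.14].

### API

Orientations are given as a unit quaternion [w, x, y, z].
In Python, from workcell import env, read_camera, get_calibration gives the robot as it stands.
- The arm moves only by the tool jog_arm, never from a script. Its argument "motion" is one flat list of numbers, 7 for each row, row after row: the shift along the tool's x, y, z as a fraction of full scale, then the turn, a rotation vector about the tool's x, y, z as a fraction of full scale, then the opening, from 0 (shut) to 1 (fully open). In form: [x, y, z, wx, wy, wz, grip, x, y, z, wx, wy, wz, grip, ...]. A call has 1 to 12 rows; each row is the pose to reach, as a shift and turn from the pose commanded when the call began, along the tool's axes at that moment; what a row does not reach only later rows make up. Full scale, the value 1, is 0.2 m for a shift and 90 degrees for a turn. A row lasts 1/8 s, in which the tool goes at most 62.5 mm and 10.7 degrees, less where a joint would pass 70% of its speed; a pose out of reach is approached as far as the arm can. A call with a number of a shift or a turn outside -1 to 1 is refused whole. A call with a gripper value outside its range is refused whole. The fingers move at their own pace and stop on an object; "newtons" is the grip in N (left out, the last holds). Time passes only in rows, so rows that repeat a pose let the fingers close. It gives the time, the measured TCP pose, the force, the opening and the grip force at its end, in the units of the state.
- env.get_state(): the state, without advancing time (a new reading comes with each control period).
- read_camera(name): name is "side" or "top" or "wrist"; returns the picture (400x640x3 uint8, red, green, blue); there is no depth.
- get_calibration(name): a dict with "fx", "fy", "cx", "cy" (pixels), "world_from_camera" (4x4, takes a point from camera to world coordinates). Camera axes: x right, y down, z forward; pixel columns grow to the right and rows downward; lengths in m; the calibration is good to about 2 mm. The wrist camera is an equidistant fisheye: a pixel r from the principal point sees the ray r / f radians off the axis. A picture is of the moment at which its call begins: read the wrist's pose just before it. get_calibration takes no time and is no camera call; for the wrist camera it gives the pose at the moment of the call.
- env.hand_in(): hands the job in; it is judged then, once.
The state is a dict: "clock": time; "joint_pos": joint angles; "qvel": joint speeds; "tau": joint torques, N m; "tcp_pos": TCP position; "orientation": TCP orientation; "wrist_force": force on the tool from outside, world axes, zero at the start; "ft_torque": the same for the moment, N m; "finger_gap": finger opening in m; "grip_force": force on a finger pad.
Only numpy, scipy, OpenCV 4.12 (cv2) and the standard library are available. Lean on these libraries where they do the work, as an engineer would, in place of code of your own. Each camera call takes 0.05 s, during which the arm holds its last target. There are 200 camera calls.

## Working session

There is one attempt and no reset: what is moved stays moved. The work goes in short steps, Python scripts to look and compute and a tool call to move; the robot and the scene stay as the last step left them, time stands still between calls to the robot, and variables do not carry over. Pictures are saved under pics/ and viewed, at most 10 in all, crops included, and the job is handed in when it is done.

Besides the shell and the picture viewer there is one more tool, called after "Request:" in YAML: its name, and indented under it one key for each argument. jog_arm: Moves the arm, as the interface text tells. Shift numbers are shares of 0.2 m and turn numbers shares of 90 degrees, none past 1 either way. Its arguments: {"type":"object","properties":{"motion":{"type":"array","items":{"type":"number"}},"newtons":{"type":"number"}},"required":["motion"]}

```bash
mkdir -p pics; python3 - <<'E'
from workcell import env, read_camera, get_calibration
import cv2,numpy as np
for n in ("top","side"):
    cv2.imwrite(f"pics/{n}0.png",read_camera(n)[:,:,::-1])
    c=get_calibration(n);print(n,c["fx"],c["fy"],c["cx"],c["cy"],np.round(c["world_from_camera"],4).tolist())
s=env.get_state();print(s)
E
```

```text
top 369.7901200318288 369.7901200318288 326.6870616296278 195.75238299732013 [[0.0131, -0.9809, 0.1942, 0.4327], [-0.9999, -0.0138, -0.0023, -0.0819], [0.005, -0.1941, -0.981, 0.9348], [0.0, 0.0, 0.0, 1.0]]
side 484.6584107734424 484.6584107734424 330.0821587334983 194.550739890027 [[-0.8219, -0.3149, 0.4746, 0.0481], [-0.5692, 0.4856, -0.6635, 0.671], [-0.0215, -0.8155, -0.5784, 0.7624], [0.0, 0.0, 0.0, 1.0]]
{'clock': 0.1, 'joint_pos': array([-1.39358806e+00,  3.13929520e-01,  4.51032093e-02,  1.30358811e+00,
       -2.06305361e-07,  1.43121162e+00]), 'qvel': array([-7.31790730e-04, -4.47842188e-03,  3.89438796e-03,  2.35753794e-05,
       -1.78383570e-03, -1.08126684e-03]), 'tau': array([ 1.93985419e-03, -4.81723666e+01,  2.99244064e+01,  1.26783139e-02,
       -1.08545380e-04,  1.03042618e-05]), 'tcp_pos': array([ 0.17904441, -0.5459459 ,  0.23049997]), 'orientation': array([-8.08902031e-04,  9.87481160e-01,  1.57734919e-01, -1.53218562e-05]), 'wrist_force': array([-0.56362446, -1.12793716,  0.08348671]), 'ft_torque': array([-0.02122141, -0.03885138, -0.03263984]), 'grip_force': 0.0, 'finger_gap': 0.08535475540983528}
```

View pics/top0.png

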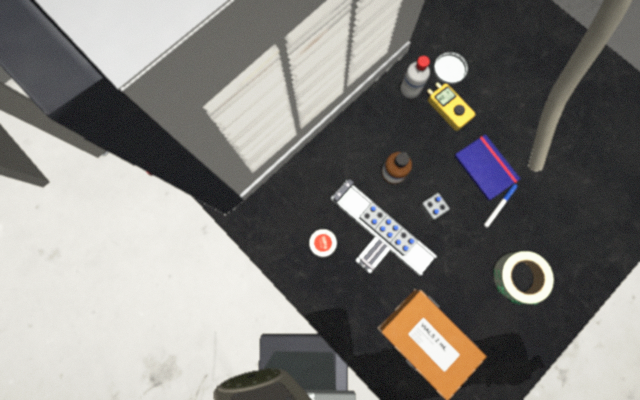

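View pics/side0.png

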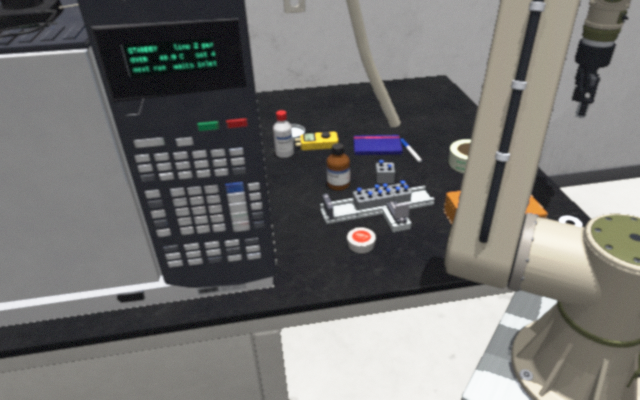

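```bash
python3 - <<'E'
import cv2
a=cv2.imread("pics/top0.png")[160:290,300:460]
b=cv2.imread("pics/side0.png")[130:260,310:450]
cv2.imwrite("pics/t1.png",cv2.resize(a,None,fx=4.5,fy=4.5,interpolation=3))
cv2.imwrite("pics/s1.png",cv2.resize(b,None,fx=4.5,fy=4.5,interpolation=3))
E
```

```text
(no output)
```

View pics/t1.png

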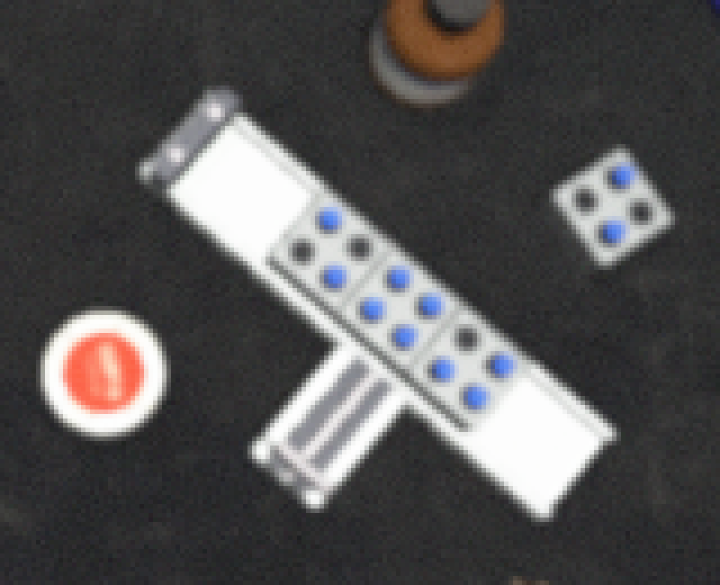

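View pics/s1.png

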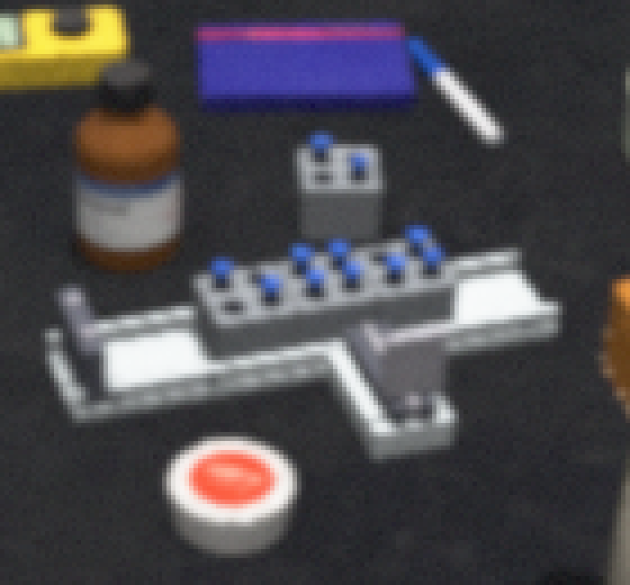

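```bash
cat > geo.py <<'E'
import numpy as np
from workcell import get_calibration
C={n:get_calibration(n) for n in("top","side")}
def proj(n,P):
    c=C[n];T=np.linalg.inv(c["world_from_camera"]);q=T[:3,:3]@P+T[:3,3]
    return np.array([c["fx"]*q[0]/q[2]+c["cx"],c["fy"]*q[1]/q[2]+c["cy"]])
def back(n,uv,z):
    c=C[n];M=c["world_from_camera"];d=M[:3,:3]@[(uv[0]-c["cx"])/c["fx"],(uv[1]-c["cy"])/c["fy"],1]
    return M[:3,3]+d*(z-M[2,3])/d[2]
def full(n,u,v): return np.array([300+u/4.5,160+v/4.5]) if n=="top" else np.array([310+u/4.5,130+v/4.5])
def w(p,P):
    c,s=np.cos(p[2]),np.sin(p[2]);return np.array([p[0]+c*P[0]-s*P[1],p[1]+s*P[0]+c*P[1],P[2]])
E
python3 - <<'E'
from geo import *
from scipy.optimize import least_squares
D=[("top",545,518,-145,31,20),("top",616,433,-145,-31,20),("top",315,505,-49,108,33),("top",253,453,-2,108,33),
("top",240,115,125,-31,48),("top",172,188,125,31,48),
("side",558,308,-145,31,20),("side",520,252,-145,-31,20),("side",372,432,-2,108,33),("side",454,406,-49,108,33)]
f=lambda p:np.concatenate([proj(n,w(p,np.array([x,y,z])/1e3))-full(n,u,v) for n,u,v,x,y,z in D])
r=least_squares(f,[.4,-.15,.8],loss="soft_l1");p=r.x;print(p,np.degrees(p[2]));print(np.round(f(p).reshape(-1,2),1).tolist())
def rail(P):
    d=P[:2]-p[:2];c,s=np.cos(p[2]),np.sin(p[2]);return np.round(1e3*np.array([c*d[0]+s*d[1],-s*d[0]+c*d[1]]),1)
for nm,u,v,z in[("back-y",525,372,.038),("back+y",468,428,.038),("front-y",316,190,.038),("front+y",268,258,.038)]: print(nm,rail(back("top",full("top",u,v),z)))
for nm,u,v,z in[("back+y",452,290,.038),("front+y",207,325,.038),("tabtopL",372,345,.076),("tabtopR",445,335,.076)]: print(nm,rail(back("side",full("side",u,v),z)))
for P in[(-165,0,60),(-19,0,60),(-25.5,104,61),(-25.5,140,61),(-25.5,49,61)]: print(P,w(p,np.array(P)/1e3))
E
```

```text
[ 0.53741168 -0.22418201  0.8614251 ] 49.35602283202717
[[-0.5, 0.7], [-0.5, 0.1], [0.4, 1.2], [-0.7, -0.4], [0.1, -3.0], [-1.3, -0.7], [0.5, -0.0], [-0.7, -0.5], [0.9, -4.1], [1.0, -1.7]]
back-y [-85.4 -21.1]
back+y [-81.2  22.2]
front-y [ 62.6 -22.8]
front+y [58.  23.2]
back+y [-81.1  20. ]
front+y [62.9 12.9]
tabtopL [  1.  103.5]
tabtopR [-38.8 106. ]
(-165, 0, 60) [ 0.4299378  -0.34937932  0.06      ]
(-19, 0, 60) [ 0.5250359  -0.23859867  0.06      ]
(-25.5, 104, 61) [ 0.44188983 -0.17578958  0.061     ]
(-25.5, 140, 61) [ 0.41457406 -0.15234073  0.061     ]
(-25.5, 49, 61) [ 0.48362227 -0.2116142   0.061     ]
```

```bash
cat >> geo.py <<'E'
from scipy.spatial.transform import Rotation as R
from workcell import env
p0=np.array([.5374,-.2242,.8614])
def plan(x,y,z,yaw=p0[2]):
    s=env.get_state();q=s["orientation"];A=R.from_quat(q[[1,2,3,0]])
    c,sn=np.cos(yaw),np.sin(yaw);B=R.from_matrix(np.array([[c,sn,0],[sn,-c,0],[0,0,-1]]))
    t=w(p0,np.array([x,y,z])/1e3)
    print("motion",np.round(A.inv().apply(t-s["tcp_pos"])/.2,3),np.round((A.inv()*B).as_rotvec()/(np.pi/2),3))
def here():
    s=env.get_state();d=s["tcp_pos"][:2]-p0[:2];c,sn=np.cos(p0[2]),np.sin(p0[2])
    f=s["wrist_force"];print("rail",np.round(1e3*np.array([c*d[0]+sn*d[1],-sn*d[0]+c*d[1],s["tcp_pos"][2]]),1),"F",round(c*f[0]+sn*f[1],1),round(-sn*f[0]+c*f[1],1),round(f[2],1),"t",s["clock"],np.round(s["joint_pos"],2))
E
python3 -c "
from geo import *
plan(-122,0,150);here()"
```

```text
motion [ 1.682 -0.654  0.404] [-0.001 -0.    -0.347]
rail [-477.6   62.3  230.5] F -1.2 -0.3 0.1 t 0.1 [-1.39  0.31  0.05  1.3  -0.    1.43]
```

Request:
jog_arm:
  motion: [0.28,-0.11,0,0,0,-0.06,0,0.56,-0.22,0,0,0,-0.12,0,0.84,-0.33,0,0,0,-0.17,0,0.84,-0.33,0,0,0,-0.17,0]

```text
clock: 0.6
tcp_pos: [0.3207, -0.4283, 0.2311]
orientation: [-0.001, 0.957, 0.291, 0.0]
wrist_force: [-0.3, -0.2, 0.8]
finger_gap: 0.0121
grip_force: 0.0
```

```bash
python3 -c "
from geo import *
plan(-122,0,150);here()"
```

```text
motion [ 0.88  -0.081  0.406] [-0.001 -0.001 -0.173]
rail [-296.    31.5  231.1] F -0.4 0.1 0.8 t 0.6 [-1.08  0.24 -0.06  1.28  0.    1.47]
```

Request:
jog_arm:
  motion: [0.3,-0.03,0.1,0,0,-0.06,0,0.6,-0.06,0.2,0,0,-0.12,0,0.88,-0.08,0.4,0,0,-0.17,0,0.88,-0.08,0.4,0,0,-0.17,0,0.88,-0.08,0.4,0,0,-0.17,0,0.88,-0.08,0.4,0,0,-0.17,0]

```text
clock: 1.35
tcp_pos: [0.4557, -0.3227, 0.1522]
orientation: [0.001, 0.911, 0.412, 0.0]
wrist_force: [-0.1, -1.1, 0.1]
finger_gap: -0.0002
grip_force: 0.0
```

```bash
python3 -c "
from geo import *
import cv2
from workcell import read_camera
plan(-122,0,22);here()
cv2.imwrite('pics/w1.png',read_camera('wrist')[:,:,::-1])"
```

```text
motion [ 0.03  -0.012  0.651] [ 0.001  0.    -0.008]
rail [-127.9   -2.2  152.2] F -0.9 -0.7 0.1 t 1.35 [-0.76  0.32 -0.15  1.11 -0.    1.53]
```

View pics/w1.png

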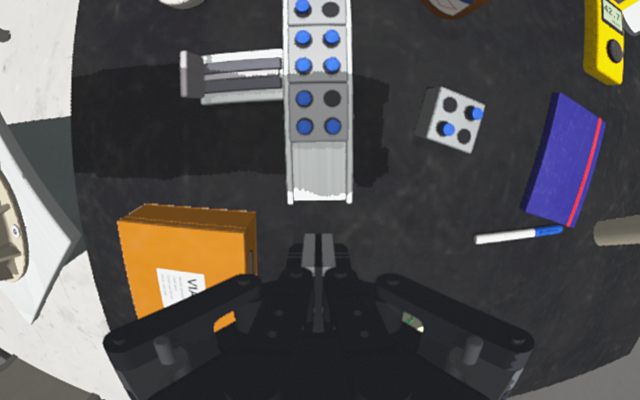

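The wrist view shows the channel running straight up from its open end at (290,204)–(351,202), the row's back at about row 141, and the shut fingertips at (318,235), in line with the channel.

```bash
python3 - <<'E'
from geo import *
c=get_calibration("wrist");M=c["world_from_camera"]
for nm,u,v,z in[("open+y",289,204,.02),("open-y",352,202,.02),("back+y",288,141,.038),("back-y",348,141,.038),("tabL",181,52,.076),("tabR",182,97,.076),("bed",203,104,.033)]:
    x,y=(u-c["cx"])/c["fx"],(v-c["cy"])/c["fy"];r=np.hypot(x,y)
    d=M[:3,:3]@[x/r*np.sin(r),y/r*np.sin(r),np.cos(r)];P=M[:3,3]+d*(z-M[2,3])/d[2]
    D=P[:2]-p0[:2];a,s=np.cos(p0[2]),np.sin(p0[2]);print(nm,np.round(1e3*np.array([a*D[0]+s*D[1],-s*D[0]+a*D[1]]),1))
E
```

```text
open+y [-144.2   25.3]
open-y [-143.1  -33.5]
back+y [-83.7  22.4]
back-y [-84.4 -27.6]
tabL [-8.4 98.1]
tabR [-43.   97.9]
bed [-48.3  97.3]
```

Request:
jog_arm:
  motion: [0.03,0,0.25,0,0,-0.005,0,0.03,0,0.5,0,0,-0.005,0,0.03,0,0.65,0,0,-0.005,0,0.03,0,0.65,0,0,-0.005,0,0.03,0,0.65,0,0,-0.005,0]

```text
clock: 2.02
tcp_pos: [0.4608, -0.3181, 0.0231]
orientation: [0.001, 0.91, 0.416, 0.0]
wrist_force: [0.5, -0.7, 0.5]
finger_gap: 0.0001
grip_force: 0.0
```

```bash
python3 -c "
from geo import *
plan(-36,-2,22);here()"
```

```text
motion [ 0.426 -0.007  0.005] [ 0.002  0.    -0.003]
rail [-121.2   -3.    23.1] F -0.2 -0.8 0.5 t 2.025 [-0.75  0.43 -0.32  0.81 -0.    1.54]
```

Request:
jog_arm:
  motion: [0.05,0,0,0,0,0,0,0.1,0,0,0,0,0,0,0.13,0,0,0,0,0,0,0.15,0,0,0,0,0,0,0.175,0,0,0,0,0,0,0.2,0,0,0,0,0,0,0.225,0,0,0,0,0,0,0.25,0,0,0,0,0,0,0.275,0,0,0,0,0,0,0.3,0,0,0,0,0,0,0.325,0,0,0,0,0,0,0.35,0,0,0,0,0,0]

```text
clock: 3.52
tcp_pos: [0.5061, -0.2633, 0.0213]
orientation: [0.0, 0.909, 0.416, -0.0]
wrist_force: [-2.7, -3.4, 3.8]
finger_gap: -0.0002
grip_force: 2.4
```

```bash
python3 -c "
from geo import *
import cv2
from workcell import read_camera
here()
a=cv2.resize(read_camera('top')[160:290,300:460,::-1],None,fx=4.5,fy=4.5,interpolation=3)
cv2.imwrite('pics/t2.png',a)"
```

```text
rail [-50.   -1.7  21.3] F -4.4 -0.2 3.8 t 3.525 [-0.62  0.45 -0.29  0.82 -0.    1.66]
```

View pics/t2.png

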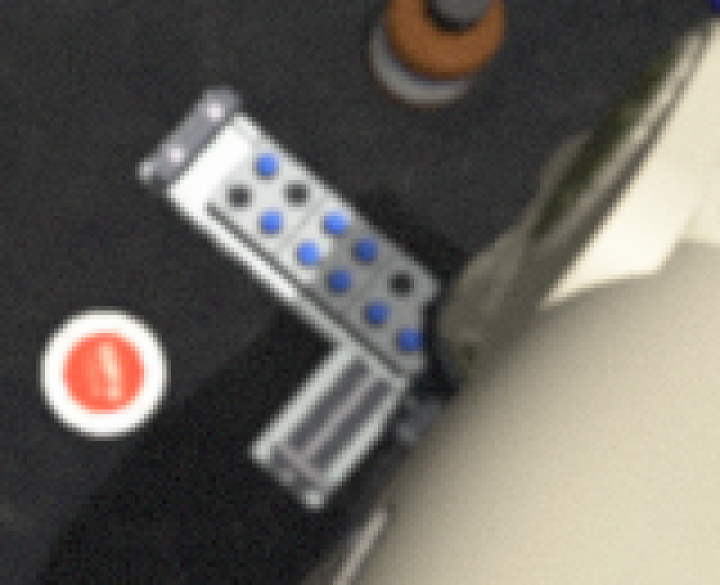

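The row is touching and has advanced; its front is about 20 mm from the stop (front edge near (255,145)–(208,208)). I'll carry on slowly and watch the force.

Request:
jog_arm:
  motion: [0.02,0,0,0,0,0,0,0.04,0,0,0,0,0,0,0.055,0,0,0,0,0,0,0.07,0,0,0,0,0,0,0.08,0,0,0,0,0,0,0.08,0,0,0,0,0,0]

```text
clock: 4.32
tcp_pos: [0.5166, -0.251, 0.0212]
orientation: [-0.0, 0.909, 0.416, 0.0]
wrist_force: [-0.8, -2.2, 1.6]
finger_gap: 0.0003
grip_force: 1.3
```

```bash
python3 -c "
from geo import *
here()"
```

```text
rail [-33.9  -1.7  21.2] F -2.2 -0.8 1.6 t 4.325 [-0.59  0.46 -0.28  0.83  0.    1.69]
```

Request:
jog_arm:
  motion: [0.005,0,0,0,0,0,0,0.01,0,0,0,0,0,0,0.015,0,0,0,0,0,0,0.02,0,0,0,0,0,0,0.02,0,0,0,0,0,0]

```text
clock: 4.95
tcp_pos: [0.5191, -0.2482, 0.0212]
orientation: [-0.0, 0.909, 0.416, 0.0]
wrist_force: [-2.0, -2.3, 0.8]
finger_gap: 0.0001
grip_force: 1.6
```

```bash
python3 -c "
from geo import *
here()"
```

```text
rail [-30.1  -1.7  21.2] F -3.0 0.0 0.8 t 4.95 [-0.59  0.46 -0.28  0.83  0.    1.7 ]
```

Request:
jog_arm:
  motion: [0.005,0,0,0,0,0,0,0.01,0,0,0,0,0,0,0.015,0,0,0,0,0,0,0.015,0,0,0,0,0,0]

```text
clock: 5.45
tcp_pos: [0.5194, -0.2478, 0.0213]
orientation: [0.001, 0.91, 0.416, -0.002]
wrist_force: [-8.2, -8.7, 2.4]
finger_gap: -0.0001
grip_force: 5.7
```

```bash
python3 -c "
from geo import *
here()"
```

```text
rail [-29.6  -1.7  21.3] F -11.9 0.6 2.4 t 5.45 [-0.58  0.46 -0.28  0.83 -0.    1.7 ]
```

Request:
jog_arm:
  motion: [0.01,0,0,0,0,0,0,0.01,0,0,0,0,0,0,0,0,0,0,0,0,0,-0.05,0,0,0,0,0,0,-0.15,0,0,0,0,0,0,-0.15,0,-0.25,0,0,0,0,-0.15,0,-0.5,0,0,0,0,-0.15,0,-0.6,0,0,0,0,-0.15,0,-0.6,0,0,0,0]

```text
clock: 6.58
tcp_pos: [0.5022, -0.2699, 0.1431]
orientation: [0.002, 0.909, 0.416, 0.001]
wrist_force: [-0.1, -0.3, -0.1]
finger_gap: 0.0001
grip_force: 0.0
```

```bash
python3 -c "
from geo import *
here();plan(-25.5,136,140)"
```

```text
rail [-57.6  -3.1 143.1] F -0.2 -0.1 -0.1 t 6.575 [-0.63  0.34 -0.14  1.09  0.    1.65]
motion [ 0.159 -0.696  0.013] [ 0.003 -0.001 -0.002]
```

Request:
jog_arm:
  motion: [0.05,-0.2,0,0,0,0,0,0.1,-0.4,0,0,0,0,0,0.16,-0.6,0,0,0,0,0,0.16,-0.7,0,0,0,0,0,0.16,-0.7,0,0,0,0,0,0.16,-0.7,0,0,0,0,0]

```text
clock: 7.32
tcp_pos: [0.4166, -0.1536, 0.1407]
orientation: [0.0, 0.909, 0.416, 0.0]
wrist_force: [-0.6, -0.4, 0.1]
finger_gap: 0.0005
grip_force: 0.0
```

```bash
python3 -c "
from geo import *
import cv2
from workcell import read_camera
here();plan(-25.5,136,54)
cv2.imwrite('pics/w2.png',read_camera('wrist')[:,:,::-1])"
```

```text
rail [-25.1 137.6 140.7] F -0.7 0.2 0.1 t 7.325 [-0.53  0.11 -0.44  1.02  0.    1.75]
motion [-0.002  0.008  0.433] [ 0.    -0.    -0.002]
```

View pics/w2.png

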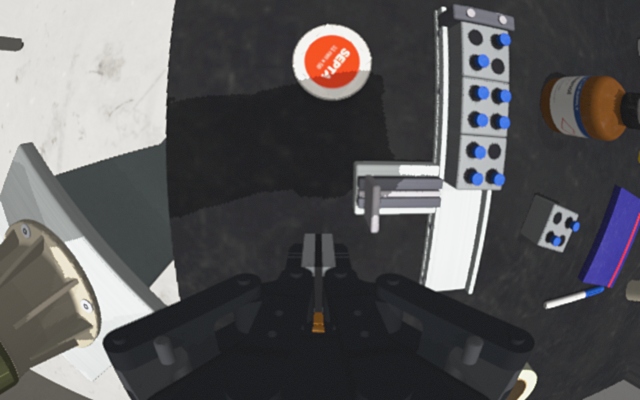

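The front carrier sits against the stop at about row 24, the row is touching, and the tab at (372,180–230) is clear of the fingers at (318,235). I'll go down outside the tab.

Request:
jog_arm:
  motion: [0,0,0.2,0,0,0,0,0,0,0.4,0,0,0,0,0,0,0.43,0,0,0,0,0,0,0.43,0,0,0,0,0,0.04,0.43,0,0,0,0,0,0.08,0.43,0,0,0,0,0,0.12,0.43,0,0,0,0,0,0.16,0.43,0,0,0,0,0,0.2,0.43,0,0,0,0,0,0.24,0.43,0,0,0,0,0,0.28,0.43,0,0,0,0,0,0.3,0.43,0,0,0,0]

```text
clock: 8.88
tcp_pos: [0.4621, -0.1926, 0.0552]
orientation: [-0.0, 0.909, 0.416, 0.0]
wrist_force: [-0.9, 0.6, 1.3]
finger_gap: 0.0003
grip_force: 0.8
```

```bash
python3 -c "
from geo import *
here();plan(-25.5,63.5,54)"
```

```text
rail [-25.1  77.7  55.2] F -0.2 1.0 1.3 t 8.875 [-0.56  0.3  -0.43  0.84  0.    1.73]
motion [-0.002  0.071  0.006] [-0.    -0.    -0.002]
```

Request:
jog_arm:
  motion: [0,0.02,0,0,0,0,0,0,0.04,0,0,0,0,0,0,0.055,0,0,0,0,0,0,0.065,0,0,0,0,0,0,0.075,0,0,0,0,0,0,0.08,0,0,0,0,0,0,0.08,0,0,0,0,0]

```text
clock: 9.75
tcp_pos: [0.4739, -0.2029, 0.0553]
orientation: [0.0, 0.909, 0.416, -0.0]
wrist_force: [-1.3, 1.8, 0.2]
finger_gap: -0.0002
grip_force: 0.5
```

```bash
python3 -c "
from geo import *
here()"
```

```text
rail [-25.2  62.1  55.3] F 0.5 2.1 0.2 t 9.75 [-0.56  0.32 -0.4   0.85 -0.    1.72]
```

Only friction so far (2 N); continue to the end of travel.

Request:
jog_arm:
  motion: [0,0.01,0,0,0,0,0,0,0.02,0,0,0,0,0,0,0.03,0,0,0,0,0,0,0.03,0,0,0,0,0]

```text
clock: 10.25
tcp_pos: [0.476, -0.2048, 0.0551]
orientation: [-0.002, 0.909, 0.416, -0.001]
wrist_force: [-6.8, 6.2, 6.2]
finger_gap: 0.0
grip_force: 4.9
```

```bash
python3 -c "
from geo import *
here()"
```

```text
rail [-25.3  59.2  55.1] F 0.3 9.2 6.2 t 10.25 [-0.56  0.33 -0.39  0.86  0.    1.72]
```

Request:
jog_arm:
  motion: [0,0.01,0,0,0,0,0,0,0.015,0,0,0,0,0,0,0.015,0,0,0,0,0]

```text
clock: 10.62
tcp_pos: [0.476, -0.2049, 0.0549]
orientation: [-0.005, 0.909, 0.417, -0.002]
wrist_force: [-12.3, 11.4, 13.6]
finger_gap: 0.0
grip_force: 8.6
```

```bash
python3 -c "
from geo import *
here()"
```

```text
rail [-25.3  59.2  54.9] F 0.6 16.7 13.6 t 10.625 [-0.56  0.34 -0.38  0.86  0.    1.72]
```

Hard stop: force rises, no motion. Back off and look.

Request:
jog_arm:
  motion: [0,-0.03,0,0,0,0,0,0,-0.15,0,0,0,0,0,0,-0.35,0,0,0,0,0,0,-0.35,-0.2,0,0,0,0,0,-0.35,-0.45,0,0,0,0,0,-0.35,-0.45,0,0,0,0,0,-0.35,-0.45,0,0,0,0]

```text
clock: 11.5
tcp_pos: [0.4282, -0.1635, 0.1455]
orientation: [0.001, 0.909, 0.416, 0.0]
wrist_force: [-0.8, 0.2, -0.3]
finger_gap: 0.0
grip_force: 0.0
```

```bash
python3 -c "
from geo import *
import cv2
from workcell import read_camera
here()
a=read_camera('wrist')[0:240,320:560,::-1]
b=read_camera('side')[130:260,310:450,::-1]
a=cv2.resize(a,(400,400),interpolation=3);b=cv2.resize(b,(400,371),interpolation=3)
cv2.imwrite('pics/f.png',np.hstack([a,cv2.copyMakeBorder(b,0,29,0,0,0)]))"
```

```text
rail [-25.1 122.4 145.5] F -0.4 0.7 -0.3 t 11.5 [-0.54  0.13 -0.4   1.03 -0.    1.74]
```

View pics/f.png

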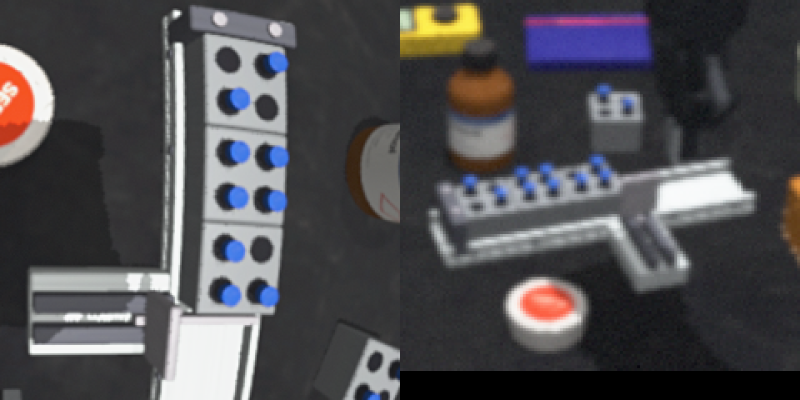

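The left crop shows the row tight against the stop at (245,35). The blade crosses the channel just behind the last carrier, at row 318, and the tab is fully in at (165,340). The bystanders haven't moved and nothing touches the robot.

```bash
python3 -c "
from workcell import env
print(env.hand_in())"
```

```text
the job is handed in; nothing more can be done
None
```

I pushed the three carriers home against the end stop as one touching row, then pushed the keeper fully in behind the last one. The job is handed in at about 12 s; the spare carrier, bottle and tin were not touched.

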